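# Hang a small-parts bin in the slat panel over the lab bench

## Robot

A 7-joint arm with a two-finger parallel gripper is mounted at the origin on the work surface. World frame = base frame: x ahead of the robot, y to its left, z up, the work surface at z = 0. Lengths are in m, angles in degrees, forces in N, time in s.
With the tool pointing down it reaches from about 0.425 to 0.95 m from the base axis. Payload 4.7 kg.
Tool frame: the origin (TCP) lies between the finger pads; the fingertips stand 25 mm ahead of it and the grasp point (between the pads) lies 6 mm ahead of it (manip.nose_length is the distance from the TCP to the fingertips, in m); z points along the fingers, x is the direction in which the jaws open and shut, and the axes are right-handed (so a half turn about z gives the same grasp; the last joint's range is limited). The gripper opens to 87 mm and grips with 3 to 60 N. Pads are 19 mm wide; open, the fingers measure 117 mm over their backs; the gripper's body (75 mm by 190 mm) begins 51 mm behind the grasp point.
Start: joints at [-72.531, 26.849, -2.785, 87.806, 1.381, 65.374, -4.715], TCP at [0.221, 0.638, 0.248] pointing down, gripper open.
Joint ranges: [-148.3, 148.3], [-19.14, 114.17], [-79.39, 73.82], [5.75, 140.21], [-59.74, 239.74], [12.07, 113.84], [-152.46, 152.46]. Speed limits (degrees/s): [147.25, 147.25, 180, 180, 180, 180, 180].

## Interface

Orientations are given as a 3x3 rotation matrix whose columns are the frame's x, y, z axes.
In Python, from workcell import manip gives the robot as it stands.
- The arm moves only by the shell command python3 -m inch 'ROWS' [FORCE]. ROWS is JSON, a list that holds one entry, the list of rows, each a list of 5 numbers: the opening, from 0 (shut) to 1 (fully open), then the shift along the tool's x, y, z in cm, then the turn about the tool's z in rad. In form: [[[hand, tx, ty, tz, turn], ...]]. A call has 1 to 5 rows; each row is the pose to reach, as a shift and turn from the pose commanded when the call began, along the tool's axes at that moment; what a row does not reach only later rows make up. A row lasts 1/8 s, in which the tool goes at most 62.5 mm and 10.7 degrees, less where a joint would pass 70% of its speed; a pose out of reach is approached as far as the arm can. A call with a gripper value outside its range is refused whole. The fingers move at their own pace and stop on an object; FORCE is the grip in N (left out, the last holds). Time passes only in rows, so rows that repeat a pose let the fingers close. It gives the time, the measured TCP pose, the force and the opening at its end, in the units of the state.
- manip.read_state(): the state, without advancing time (a new reading comes with each control period).
- manip.capture(name): name is "side" or "top" or "wrist"; returns a dict with "pixels" (384x512x3 uint8, red, green, blue), "depth" (384x512 float32, m along the optical axis (not along the pixel's ray), 0 where there is no reading), "camera_matrix" (3x3 intrinsics, pixels), "rvec" (rotation vector, rad) and "tvec" (3), from world to camera coordinates, as OpenCV has them. Camera axes: x right, y down, z forward; pixel columns grow to the right and rows downward; lengths in m; the calibration is good to about 2 mm. A picture is of the moment at which its call begins.
- manip.job_done(): hands the job in, once; it reports no verdict.
The state is a dict: "clock": time; "q": joint angles; "qvel": joint speeds; "effort": joint torques, N m; "position": TCP position; "tcp_rot": TCP orientation; "wrist_force": force on the tool from outside, world axes, zero at the start; "ft_torque": the same for the moment, N m; "grip_width": finger opening in m.
Only numpy, scipy, OpenCV 4.12 (cv2) and the standard library are available. Lean on these libraries where they do the work, as an engineer would, in place of code of your own. Each camera call takes 0.05 s, during which the arm holds its last target.

## Task

Hang the loose parts bin in the upper groove of the slat panel, in the free length beside the bin that already hangs there: tip its front up, feed the lip on its back into the groove, then swing it down under control until its back lies flat on the slats, and leave it hanging. The panel is clamped to its posts by hand, so feel for the groove and go gently: do not force the bin, let it drop, or push on the panel. Leave the other things on the bench where they stand.

Things in the scene. Friction and masses are not known exactly. Their poses are not given: they have to be found in the camera images.
- bin_mid (a point): Loose grey plastic bin, upright on the bench: 78 mm front to back, 58 mm wide, about 0.12 kg. Point: centre of its footprint, 24 mm above its underside. +x to its back, y across, z up. Side walls (2.5 mm thick, hold it across these) are 48 mm high over the rear 58 mm, then slope down to a front 26 mm high; back wall 63.5 mm high, its outer face at x = +39 mm. It stands stable on its flat floor.
- bin_neck (a point): Where the bin's hanging lip leaves the back face: underside of the neck, 39 mm behind and 36 mm above bin_mid, same axes. The neck is 3.5 mm thick, 50 mm wide and runs 9 mm backwards (+x); hung, it rests on a groove's ledge. At its end an upright leg, 3 mm thick, front face 6 mm behind the back face, rises to 18 mm above this point.
- bin_lip (a point): Rounded top edge (radius 1.5 mm) of the lip's upright leg, middle of its width: 46.5 mm behind bin_mid and 54 mm above it, same axes. The leg is taller than a groove's opening, so it goes in only with the bin's front tipped up some 40 to 45 degrees, leg pointing in and up; the bin is turned level as the neck comes over the ledge.
- stand: Stand with an aluminium slat panel. Origin on the bench in the plane of the slat faces, mid-length. -x points out of the slats to the worker, +x into them, y along the grooves. Panel y -180 to +180 mm, 21.5 mm thick, nominal z 45 to 195 mm, two grooves (use the upper; the other is 76 mm lower). The panel is hand-clamped, firm, up to 12 mm above or below nominal: not measured, to be felt or seen.
- groove (a point): Nominal mid-length point of the upper groove: its ledge (top edge of the middle slat) in the plane of the slat faces, 135 mm above the bench, axes as the stand; the true ledge is up to 12 mm higher or lower. Opening 14 mm high above the ledge; slat faces 3.5 mm thick; cavity behind them 15 mm deep, from 12 mm below to 21 mm above the ledge. Slat face below the ledge: 62 mm.
- free_place (a point): A point in the free length of the upper groove (nominal ledge height, plane of the slat faces), 50 mm from point groove towards -y; free from y = -180 to +80 mm of the stand. A like bin, fixed to the panel, hangs at y 86 to 144 mm and sticks out 78 mm. Hung home, the loose bin has its neck on the true ledge and its back flat on the slats: bin_neck in the plane of the faces, bin upright.
- bottle: White reagent bottle, 52 mm across, 115 mm tall, loose on the bench; origin under its centre. To be left alone.
- rack: Grey tube rack, a block 85 x 120 x 44 mm with tube caps on top, loose on the bench; origin under its centre. To be left alone.
- tipbox: Blue pipette-tip box, 85 x 120 mm, 72 mm tall with the tips, loose on the bench; origin under its centre. To be left alone.
Not all that is in view belongs to the job. Leave any orange look-alike of the part that bears bin_mid alone.

How it is judged (in metres and radians):
On the way, in this order (a step that is already met when the one before it is completed fails the run):
1. the lip is in the upper groove, behind the slat faces, with the bin's front tipped up (x of bin_lip in the frame of stand above 0.006 m and angle between bin_mid's own z axis and vertical above 0.35 rad and z of bin_lip in the frame of stand between 0.118 and 0.178 m), for 0.1 s.
2. the bin is swung down until its back lies flat on the slats (x of bin_lip in the frame of stand above 0.004 m and angle between bin_mid's own z axis and vertical below 0.06 rad and x of bin_mid in the frame of stand above -0.043 m), for 0.2 s.
At the end, for the whole second after the job is handed in: The bin hangs at rest in the upper groove with the whole lip inside the panel's free length: back flat on the slats (upright within 0.04 rad, square to the panel within 0.05 rad, back face within 3 mm of the slat faces), released (angle between bin_mid's own z axis and vertical below 0.04 rad and angle between the y axis of bin_mid and the y axis of stand, either way round below 0.05 rad and x of bin_mid in the frame of stand between -0.042 and -0.036 m and z of bin_mid in the frame of stand between 0.084 and 0.114 m and y of bin_mid in the frame of stand between -0.156 and 0.06 m and linear speed of bin below 0.02 m/s); the robot touches nothing.
It fails at once if the bin is forced: more than 40 N between it and the slat panel (contact force between bin and stand above 40 N).
It fails at once if the bin is let fall into place: it turns faster than 4 rad/s with its lip in the panel (angular speed of bin above 4 rad/s and x of bin_lip in the frame of stand above 0.004 m).
It fails at once if the robot itself pushes on the slat panel with more than 40 N (contact force between any of the arm, the fingers and stand above 40 N).
It fails at once if the bottle, the tube rack or the tip box is disturbed (moved more than 15 mm) (distance of any of bottle, rack, tipbox from where it was at the start of the episode above 0.015 m).
It also fails if it takes over 61 s, if anything falls off the work surface, if the arm or the gripper's body presses on something with over 40 N, if the wrist force passes 120 N, or if a joint passes its speed limit or range.

## Working session

There is one attempt and no reset: what is moved stays moved. The work goes in short steps, Python scripts to look and compute and a shell command to move; the robot and the scene stay as the last step left them, time stands still between calls to the robot, and variables do not carry over. Pictures are saved under pics/ and viewed, and the job is handed in when it is done.

```bash
ls -la; mkdir -p pics
cat > h.py <<'E'
import numpy as np, cv2
from workcell import manip
def cap(n,fn):
    c=manip.capture(n); cv2.imwrite('pics/'+fn,c['pixels'][:,:,::-1]); np.savez('/tmp/'+fn+'.npz',**c); return c
def pts(c):
    K=c['camera_matrix'];R=cv2.Rodrigues(np.array(c['rvec'],float))[0];t=np.array(c['tvec'],float).ravel()
    d=c['depth'];v,u=np.indices(d.shape)
    P=np.stack([(u-K[0,2])/K[0,0]*d,(v-K[1,2])/K[1,1]*d,d],-1)
    return (P-t)@R
def st():
    s=manip.read_state(); print(s['clock'],np.round(s['position'],4),np.round(s['wrist_force'],2),np.round(s['ft_torque'],2),round(s['grip_width'],4)); print(np.round(s['tcp_rot'],4).tolist(),np.round(s['q'],1)); return s
E
python3 - <<'E'
from h import *
st()
for n in ['side','top','wrist']:
    c=cap(n,n+'0.png'); R=cv2.Rodrigues(np.array(c['rvec'],float))[0]; print(n,-R.T@np.array(c['tvec']).ravel(),R[2])
E
```

```text
total 12
drwxr-xr-x  3 agent agent 4096 Dec  7 15:07 .
drwxr-xr-x 23 root  root  4096 Dec  7 15:07 ..
drwxr-xr-x  2 agent agent 4096 Dec  7 15:07 pics
0.0 [0.221  0.6372 0.2465] [-0.6   0.05 -0.31] [-0.03  0.04  0.  ] 0.0872
[[0.3276, 0.9448, -0.0006], [0.9448, -0.3276, -0.0019], [-0.0019, 0.0001, -1.0]] [-72.5  26.9  -2.8  87.9   1.4  65.4  -4.7]
side [0.49582353 0.8942555  0.82572764] [ 0.06156236 -0.74812113 -0.66070027]
top [0.41996623 0.08241982 1.21190962] [ 0.15124849  0.00338317 -0.98848998]
wrist [0.14299705 0.66553306 0.38362416] [ 0.28277284 -0.10033614 -0.95392462]
```

View pics/side0.png

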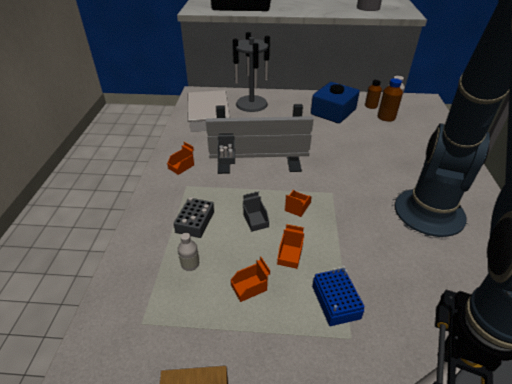

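View pics/top0.png

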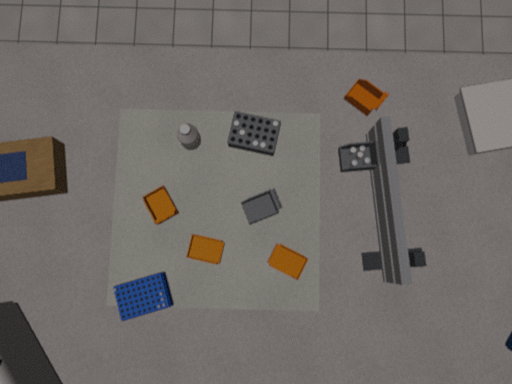

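View pics/wrist0.png

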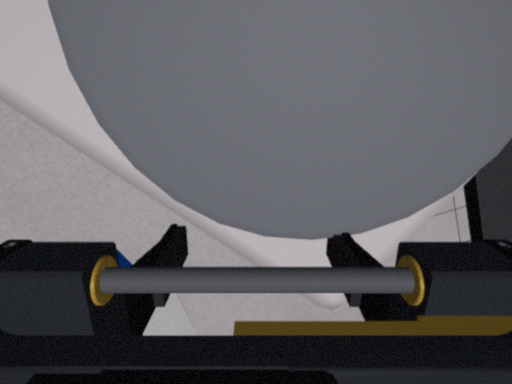

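Side view: loose grey bin at (256,211), panel at (260,138) with the hung bin at (227,150). Top view: bin at (261,207) with its lip at right (278,200); panel runs from (378,125) to (398,280), hung bin at (356,157). Now measuring.

Run:
```python
from h import *
c=dict(np.load('/tmp/top0.png.npz')); P=pts(c); d=c['depth']
print('depth bad',(d==0).mean())
def s(u,v): 
    print((u,v),np.round(P[v,u],4), c['pixels'][v,u])
for u,v in [(261,207),(248,212),(275,195),(280,203),(265,216),(258,197),(375,135),(385,210),(392,210),(385,270),(393,270),(356,157),(188,130),(255,133),(143,296),(206,250),(287,262)]: s(u,v)
z=P[...,2]
g=c['pixels'].astype(int); sat=g.max(2)-g.min(2)
# bin mask
sub=np.zeros(z.shape,bool); sub[180:230,235:295]=1
m=sub&(z>0.012)&(sat<25)
for a,b in [(0.012,.03),(.03,.044),(.044,.053),(.053,.068),(.068,.1)]:
    mm=sub&(z>a)&(z<=b); 
    if mm.sum()>3: print(a,b,mm.sum(),P[mm].min(0),P[mm].max(0))
q=P[m][:,:2].astype(np.float32); r=cv2.minAreaRect(q*1000); print('rect',r,cv2.boxPoints(r))
# panel
sub=np.zeros(z.shape,bool); sub[115:290,365:415]=1
m=sub&(z>0.17)&(z<.22); q=P[m]; print(len(q),q.min(0),q.max(0))
r=cv2.minAreaRect(q[:,:2].astype(np.float32)*1000); print('panel',r,cv2.boxPoints(r),np.percentile(q[:,2],[5,50,95]))
```

```text
depth bad 0.004323323567708333
(261, 207) [0.5538 0.0764 0.0048] [81 82 83]
(248, 212) [ 0.5408  0.1088 -0.0008] [80 80 84]
(275, 195) [0.5771 0.0439 0.0641] [70 70 74]
(280, 203) [0.5568 0.0319 0.0743] [86 84 83]
(265, 216) [0.5273 0.0664 0.0485] [73 73 76]
(258, 197) [0.5792 0.0846 0.0025] [54 53 56]
(375, 135) [ 0.7121 -0.1798  0.137 ] [81 83 84]
(385, 210) [ 0.5399 -0.2003  0.1377] [ 97  96 100]
(392, 210) [ 0.5336 -0.1994  0.1975] [88 85 88]
(385, 270) [ 0.4069 -0.2136  0.0807] [69 70 68]
(393, 270) [ 0.408  -0.2168  0.1355] [ 97  96 101]
(356, 157) [ 0.6695 -0.1453  0.0915] [63 60 57]
(188, 130) [0.7179 0.2525 0.1156] [139 137 137]
(255, 133) [0.7352 0.0964 0.0407] [80 77 78]
(143, 296) [0.3311 0.3473 0.0563] [ 36  71 135]
(206, 250) [0.4428 0.2099 0.0059] [146  90  22]
(287, 262) [0.4189 0.0083 0.0006] [143  87  18]
0.012 0.03 77 [0.51084863 0.03408902 0.01216061] [0.58950164 0.12629075 0.02977153]
0.03 0.044 48 [0.5107956  0.03690268 0.03006402] [0.59008521 0.12358081 0.04332973]
0.044 0.053 78 [0.51724165 0.03526531 0.04403005] [0.59394538 0.11363203 0.05265451]
0.053 0.068 87 [0.52413308 0.03120218 0.05320649] [0.59154554 0.09670929 0.06796318]
0.068 0.1 42 [0.54713213 0.02945023 0.06807786] [0.59201967 0.05372924 0.0847473 ]
rect ((509.64483642578125, 62.94123840332031), (159.54786682128906, 90.72561645507812), 17.369827270507812) [[419.96625    82.41983  ]
 [447.05133    -4.1684895]
 [599.3234     43.462646 ]
 [572.23834   130.05096  ]]
2431 [ 0.38045926 -0.23918774  0.17002822] [ 0.73945591 -0.17601133  0.21976754]
panel ((562.489990234375, -223.95628356933594), (360.1597595214844, 57.56801223754883), 6.467474937438965) [[ 380.31396 -215.63951]
 [ 386.79834 -272.84116]
 [ 744.666   -232.27306]
 [ 738.18164 -175.07141]] [0.17463912 0.19534111 0.20010159]
```

Run:
```python
from h import *
a=cv2.imread('pics/side0.png')[90:240,150:330]; b=cv2.imread('pics/top0.png')[110:300,220:430]
cv2.imwrite('pics/z1.png',cv2.resize(a,None,fx=4,fy=4,interpolation=3)); cv2.imwrite('pics/z2.png',cv2.resize(b,None,fx=3,fy=3,interpolation=3))
```

```text
(no output)
```

View pics/z1.png

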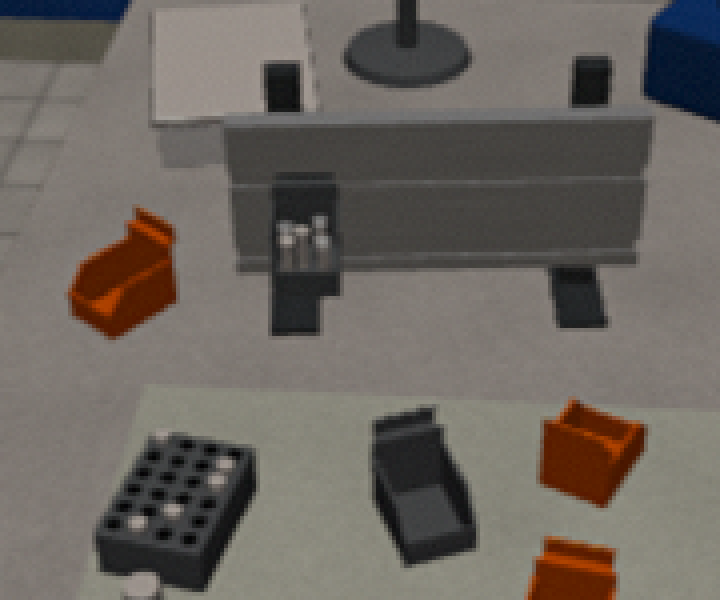

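View pics/z2.png

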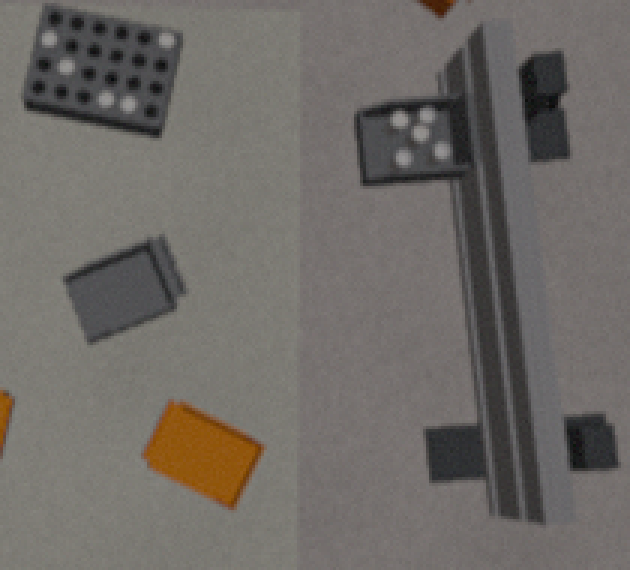

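Run:
```python
from h import *
c=dict(np.load('/tmp/top0.png.npz')); P=pts(c)
ct=dict(np.load('/tmp/side0.png.npz')); Q=pts(ct)
# fit panel face plane direction using both views: z slices
A=np.concatenate([P.reshape(-1,3),Q.reshape(-1,3)])
A=A[(A[:,0]>.37)&(A[:,0]<.76)&(A[:,1]<-.14)&(A[:,1]>-.27)]
x0=np.array([.56,-.2])
# slat axis: panel y axis. angle from minarearect 6.47deg: y axis dir
for lab,Z in (('top',P),('side',Q)):
    z=Z[...,2]; 
    B=Z.reshape(-1,3); B=B[(B[:,0]>.40)&(B[:,0]<.60)&(B[:,1]<-.15)&(B[:,1]>-.30)&(B[:,2]>.04)&(B[:,2]<.22)]
    for th in [6.47]:
        t=np.radians(th); ey=np.array([np.cos(t),np.sin(t)]); ex=np.array([np.sin(t),-np.cos(t)])
        s=B[:,:2]@ex; 
        for a in np.arange(.04,.22,.005):
            k=(B[:,2]>a)&(B[:,2]<=a+.005)
            if k.sum()>5: print(lab,round(a,3),k.sum(),np.round(np.percentile(s[k],[3,25,50,75,97]),4))
```

```text
top 0.045 39 [0.2581 0.2587 0.2591 0.2594 0.2643]
top 0.05 38 [0.2578 0.2585 0.2589 0.2594 0.2617]
top 0.055 95 [0.2578 0.2589 0.26   0.2611 0.2627]
top 0.06 72 [0.2577 0.2587 0.26   0.2609 0.2615]
top 0.07 17 [0.2588 0.2592 0.2594 0.2595 0.26  ]
top 0.075 40 [0.2579 0.2584 0.2588 0.2592 0.2597]
top 0.08 44 [0.2577 0.2583 0.2587 0.259  0.2598]
top 0.085 59 [0.2575 0.2584 0.2588 0.2591 0.2597]
top 0.09 48 [0.2579 0.2584 0.2589 0.2591 0.2597]
top 0.095 43 [0.2577 0.2585 0.2588 0.2591 0.2595]
top 0.1 51 [0.2579 0.2584 0.2588 0.2592 0.2597]
top 0.105 54 [0.2578 0.2584 0.2587 0.2591 0.2598]
top 0.11 53 [0.2579 0.2584 0.2586 0.2591 0.2597]
top 0.115 43 [0.2579 0.2583 0.2587 0.259  0.2595]
top 0.12 72 [0.2579 0.2584 0.2589 0.2594 0.2662]
top 0.125 68 [0.2579 0.2584 0.2588 0.2592 0.2651]
top 0.13 89 [0.2579 0.2587 0.2595 0.2608 0.2624]
top 0.135 101 [0.2578 0.259  0.2601 0.2609 0.2618]
top 0.145 11 [0.2589 0.259  0.2592 0.2595 0.2598]
top 0.15 52 [0.2581 0.2585 0.2588 0.2592 0.2598]
top 0.155 59 [0.2579 0.2585 0.2587 0.2591 0.2596]
top 0.16 57 [0.2577 0.2583 0.2588 0.2592 0.2596]
top 0.165 5
[... 1553 characters left out ...]
.15 63 [0.2566 0.258  0.2592 0.2611 0.2632]
side 0.155 76 [0.2544 0.2577 0.2593 0.2607 0.2626]
side 0.16 71 [0.256  0.2581 0.2591 0.2603 0.2623]
side 0.165 81 [0.2547 0.2582 0.2588 0.2607 0.2631]
side 0.17 74 [0.2554 0.2576 0.2593 0.2608 0.2625]
side 0.175 77 [0.2563 0.2578 0.2592 0.2607 0.2635]
side 0.18 81 [0.2554 0.2581 0.2593 0.2606 0.2631]
side 0.185 75 [0.2551 0.2575 0.2595 0.2608 0.263 ]
side 0.19 154 [0.2555 0.2594 0.2666 0.2745 0.2823]
side 0.195 139 [0.2558 0.26   0.2663 0.2738 0.2825]
side 0.2 14 [0.279  0.2814 0.2827 0.2831 0.2934]
side 0.205 12 [0.2778 0.2805 0.2811 0.2816 0.2833]
side 0.21 14 [0.2766 0.2787 0.2804 0.2821 0.2862]
side 0.215 9 [0.2799 0.2809 0.2829 0.2831 0.2855]
```

Run:
```python
from h import *
for f in ['top0','side0']:
    c=dict(np.load(f'/tmp/{f}.png.npz')); P=pts(c); B=P.reshape(-1,3)
    t=np.radians(6.47); ey=np.array([np.cos(t),np.sin(t)]); ex=np.array([np.sin(t),-np.cos(t)])
    s=B[:,:2]@ex; y=B[:,:2]@ey-.5336
    k=(s>.2600)&(s<.2618)&(abs(y+.05)<.12)
    h,e=np.histogram(B[k,2],np.arange(.12,.15,.001)); print(f,'ledge',dict(zip(np.round(e,3),h)))
    k=(s>.265)&(s<.278)&(abs(y+.05)<.12)&(B[:,2]>.18)&(B[:,2]<.21); print('top',np.median(B[k,2]))
    k=(s>.262)&(s<.270)&(abs(y+.05)<.12)&(B[:,2]>.12)&(B[:,2]<.15);print('cav',len(B[k]))
    k=(B[:,2]>.08)&(B[:,2]<.12)&(y>-.17)&(y<.07)&(s>.25)&(s<.27); pf=np.polyfit(y[k],s[k],1); print('face fit slope deg',np.degrees(pf[0]),pf[1])
    k=(s<.24)&(s>.18)&(abs(y+.05)<.1)&(abs(B[:,2])<.02); print('bench',np.median(B[k,2]))
    # bin
    k=(B[:,0]>.48)&(B[:,0]<.62)&(B[:,1]>.01)&(B[:,1]<.14)&(B[:,2]>.006)&(B[:,2]<.09)
    b=B[k]; r=cv2.minAreaRect((b[:,:2]*1000).astype(np.float32)); print('bin rect',len(b),r)
    l=b[b[:,2]>.069]; 
    m=l[:,:2].mean(0); vv=np.linalg.svd(l[:,:2]-m)[2][0]; print('lip',m,l[:,2].max(),np.degrees(np.arctan2(vv[1],vv[0])), np.ptp((l[:,:2]-m)@vv))
```

```text
top0 ledge {np.float64(0.12): np.int64(0), np.float64(0.121): np.int64(0), np.float64(0.122): np.int64(0), np.float64(0.123): np.int64(0), np.float64(0.124): np.int64(0), np.float64(0.125): np.int64(0), np.float64(0.126): np.int64(0), np.float64(0.127): np.int64(1), np.float64(0.128): np.int64(0), np.float64(0.129): np.int64(0), np.float64(0.13): np.int64(1), np.float64(0.131): np.int64(0), np.float64(0.132): np.int64(7), np.float64(0.133): np.int64(5), np.float64(0.134): np.int64(9), np.float64(0.135): np.int64(26), np.float64(0.136): np.int64(16), np.float64(0.137): np.int64(10), np.float64(0.138): np.int64(4), np.float64(0.139): np.int64(0), np.float64(0.14): np.int64(2), np.float64(0.141): np.int64(0), np.float64(0.142): np.int64(0), np.float64(0.143): np.int64(0), np.float64(0.144): np.int64(0), np.float64(0.145): np.int64(0), np.float64(0.146): np.int64(0), np.float64(0.147): np.int64(0), np.float64(0.148): np.int64(0)}
top 0.19595189786730707
cav 36
face fit slope deg 0.10239312612908318 0.25887405790240803
bench 0.00171125363900767
bin rect 572 ((550.1593017578125, 75.1304626
[... 712 characters left out ...]
np.float64(0.137): np.int64(0), np.float64(0.138): np.int64(0), np.float64(0.139): np.int64(0), np.float64(0.14): np.int64(0), np.float64(0.141): np.int64(0), np.float64(0.142): np.int64(0), np.float64(0.143): np.int64(0), np.float64(0.144): np.int64(0), np.float64(0.145): np.int64(0), np.float64(0.146): np.int64(0), np.float64(0.147): np.int64(0), np.float64(0.148): np.int64(1)}
top 0.19507124292132766
cav 53
face fit slope deg 0.1546210441635912 0.25944437032134104
bench 0.0009420362206161753
bin rect 596 ((555.8424682617188, 82.81846618652344), (116.53865814208984, 108.45504760742188), 1.4299253225326538)
lip [0.56980421 0.03979391] 0.079794258152032 22.80765969405665 0.046293359328165654
```

Run:
```python
from h import *
t=np.radians(23.2); ey=np.array([np.cos(t),np.sin(t)]); ex=np.array([np.sin(t),-np.cos(t)])
for f in ['top0','side0']:
    c=dict(np.load(f'/tmp/{f}.png.npz')); P=pts(c); B=P.reshape(-1,3)
    k=(B[:,0]>.48)&(B[:,0]<.63)&(B[:,1]>.0)&(B[:,1]<.15)&(B[:,2]<.09)
    b=B[k]; q=b[:,:2]-[.5517,.0822]; x=q@ex; y=q@ey
    for a,e in [(.01,.02),(.02,.03),(.03,.04),(.04,.05),(.05,.06),(.06,.069),(.069,.078),(.078,.09)]:
        m=(b[:,2]>a)&(b[:,2]<=e)&(abs(x)<.06)&(abs(y)<.04)
        if m.sum()>4: print(f,a,m.sum(),'x',np.round(np.percentile(x[m],[2,10,50,90,98])*1e3,1),'y',np.round(np.percentile(y[m],[2,10,50,90,98])*1e3,1))
```

```text
top0 0.01 37 x [-37.6 -30.7   3.2  37.3  37.5] y [-29.5 -29.3   5.8  26.3  26.5]
top0 0.02 54 x [-37.6 -37.1 -23.7  37.2  37.7] y [-29.3 -29.    7.1  26.5  27.2]
top0 0.03 38 x [-36.7 -33.4   0.5  37.3  37.4] y [-29.3 -29.2  21.7  26.9  28. ]
top0 0.04 62 x [-25.1 -19.3   8.8  37.3  37.8] y [-29.7 -29.3  -9.7  28.6  29.5]
top0 0.05 35 x [-15.  -11.   22.   37.4  37.5] y [-29.5 -28.4  13.2  28.2  29.2]
top0 0.06 82 x [37.4 37.9 41.6 45.6 46.4] y [-25.  -20.9  -0.2  20.5  25.1]
top0 0.069 19 x [38.8 43.8 46.4 48.5 49.3] y [-23.  -18.4   4.4  19.1  22.2]
top0 0.078 19 x [46.1 46.5 47.5 48.4 48.9] y [-22.3 -18.4  -0.7  16.3  22.7]
side0 0.01 92 x [-39.9 -38.7 -13.9  38.2  39.3] y [-29.1 -28.   -2.5  26.9  27.5]
side0 0.02 116 x [-40.  -38.8 -13.2  38.2  39.8] y [-29.3 -28.5  -5.   27.1  27.8]
side0 0.03 78 x [-33.8 -28.1  29.2  38.2  38.9] y [-29.7 -28.6  -4.2  27.4  27.7]
side0 0.04 87 x [-24.6 -17.5  29.   38.2  40.5] y [-31.3 -30.1  -7.8  27.   27.7]
side0 0.05 55 x [-3.2 16.8 37.1 39.4 40.4] y [-30.7 -26.5  -0.6  25.9  28.3]
side0 0.06 71 x [35.2 36.1 41.5 47.3 49.3] y [-28.7 -23.8  -1.6  20.3  25.8]
side0 0.069 32 x [42.6 43.9 46.  47.4 50. ] y [-21.3 -17.2  -1.4  18.6  21.9]
side0 0.078 12 x [43.7 44.9 47.  48.3 48.4] y [-23.8 -22.4   3.8  17.8  20.3]
```

```bash
python3 -m inch '[[[1,-4,4.79,0,0.166],[1,-8,9.59,0,0.333],[1,-12,14.38,0,0.5],[1,-16,19.18,0,0.667],[1,-20,23.97,0,0.833]]]' 3
cat >> h.py <<'E'
def goto(p,ang=None):
    s=manip.read_state(); R=np.array(s['tcp_rot']); d=np.array(p)-s['position']; print('shift cm',np.round(R.T@d*100,2))
    a=np.degrees(np.arctan2(R[1,0],R[0,0])); 
    if ang is not None: print('turn rad',np.round(np.radians((a-ang+180)%360-180),3))
E
python3 -c "
from h import *
st(); goto([.543,.1024,.15],23.2)"
```

```text
clock: 0.78
position: [0.3828, 0.3683, 0.2475]
tcp_rot: [[0.922, 0.388, 0.0], [0.388, -0.922, 0.0], [0.0, -0.0, -1.0]]
wrist_force: [0.5, -0.1, 0.4]
grip_width: 0.0866
0.775 [0.3828 0.3683 0.2475] [ 0.48 -0.14  0.38] [-0.05 -0.01 -0.02] 0.0866
[[0.9216, 0.3881, 0.0], [0.3881, -0.9216, 0.0002], [0.0001, -0.0002, -1.0]] [-58.1  13.3  11.5 108.   -3.1  59.  -22.5]
shift cm [ 4.44 30.72  9.75]
turn rad -0.006
```

```bash
python3 -m inch '[[[1,0.9,6,0,-0.006],[1,1.8,12,0,-0.006],[1,2.7,18,0,-0.006],[1,3.6,24,1,-0.006],[1,4.44,30,5,-0.006]]]'
python3 -m inch '[[[1,0,0.4,2,0],[1,0,0.5,3,0],[1,0,0.5,3,0]]]'
python3 -c "
from h import *
st(); goto([.543,.1024,.03],23.2); cap('wrist','w1.png')"
```

```text
clock: 1.4
position: [0.5389, 0.1173, 0.2044]
tcp_rot: [[0.917, 0.398, 0.005], [0.398, -0.917, 0.002], [0.005, 0.0, -1.0]]
wrist_force: [0.5, 0.2, -0.1]
grip_width: 0.087
clock: 1.78
position: [0.5379, 0.1153, 0.1726]
tcp_rot: [[0.917, 0.4, -0.001], [0.4, -0.917, 0.0], [-0.001, -0.001, -1.0]]
wrist_force: [-0.5, 1.4, -0.5]
grip_width: 0.0866
1.775 [0.5379 0.1153 0.1726] [-0.46  1.38 -0.5 ] [-0.08 -0.01 -0.03] 0.0866
[[0.9166, 0.3999, -0.0014], [0.3999, -0.9166, 0.0], [-0.0013, -0.0006, -1.0]] [-32.3  20.4  20.  110.5  -8.9  50.6  15.7]
shift cm [-0.03  1.4  14.26]
turn rad 0.007
```

View pics/w1.png

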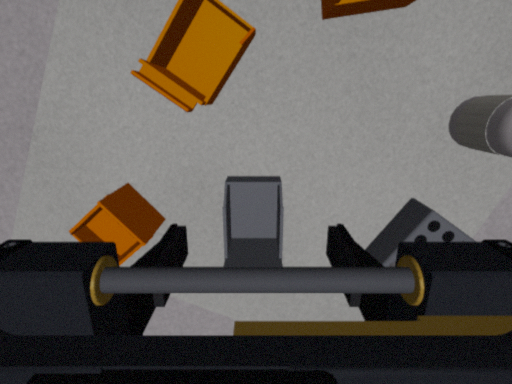

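Wrist view: bin is centred between the fingers (edges at u 224–283, fingertips at 187/328). Checking clearance of the gripper body to the orange bin and rack.

Run:
```python
from h import *
t=np.radians(23.3); ey=np.array([np.cos(t),np.sin(t)]); ex=np.array([np.sin(t),-np.cos(t)])
for f in ['top0','side0']:
    c=dict(np.load(f'/tmp/{f}.png.npz')); B=pts(c).reshape(-1,3); q=B[:,:2]-[.543,.1024]; x=q@ex;y=q@ey
    k=(abs(x)<.05)&(abs(y)<.125)&(abs(y)>.035)&(B[:,2]>.008)
    print(f,k.sum()); 
    for a in np.where(k)[0][::6]: print(np.round([x[a]*1e3,y[a]*1e3,B[a,2]*1e3],0),end=' ')
```

```text
top0 968
[ -30. -121. 1212.] [ -30. -121. 1212.] [ -30. -121. 1212.] [ -30. -121. 1212.] [ -30. -121. 1212.] [ -30. -121. 1212.] [ -30. -121. 1212.] [ -30. -121. 1212.] [ -30. -121. 1212.] [ -30. -121. 1212.] [ -30. -121. 1212.] [ -30. -121. 1212.] [ -30. -121. 1212.] [ -30. -121. 1212.] [ -30. -121. 1212.] [ -30. -121. 1212.] [ -30. -121. 1212.] [ -30. -121. 1212.] [ -30. -121. 1212.] [ -30. -121. 1212.] [ -30. -121. 1212.] [ -30. -121. 1212.] [ -30. -121. 1212.] [ -30. -121. 1212.] [ -30. -121. 1212.] [ -30. -121. 1212.] [ -30. -121. 1212.] [ -30. -121. 1212.] [ -30. -121. 1212.] [ -30. -121. 1212.] [ -30. -121. 1212.] [ -30. -121. 1212.] [ -30. -121. 1212.] [ -30. -121. 1212.] [ -30. -121. 1212.] [ -30. -121. 1212.] [ -30. -121. 1212.] [ -30. -121. 1212.] [ -30. -121. 1212.] [ -30. -121. 1212.] [ -30. -121. 1212.] [ -30. -121. 1212.] [ -30. -121. 1212.] [ -30. -121. 1212.] [ -30. -121. 1212.] [ -30. -121. 1212.] [ -30. -121. 1212.] [ -30. -121. 1212.] [ -30. -121. 1212.] [ -30. -121. 1212.] [ -30. -121. 1212.] [ -30. -121. 1212.] [ -30. -121. 1212.] [ -30. -121. 1212.] [ -30. -121
[... 1997 characters left out ...]
 -121. 1212.] [ -30. -121. 1212.] [ -30. -121. 1212.] [ -30. -121. 1212.] [ -30. -121. 1212.] [ -30. -121. 1212.] [ -30. -121. 1212.] side0 164
[ 24. -98.  78.] [  21. -104.   75.] [  21. -101.   72.] [   9. -115.   78.] [  18. -106.   69.] [   3. -119.   78.] [  15. -105.   67.] [   3. -119.   73.] [  26. -111.   52.] [   3. -120.   69.] [  23. -113.   50.] [  -2. -120.   70.] [  26. -115.   43.] [  -3. -121.   66.] [  27. -116.   37.] [  34. -106.   30.] [  19. -119.   39.] [  27. -109.   31.] [  11. -122.   40.] [  23. -114.   29.] [  36. -104.   16.] [  20. -117.   26.] [  31. -109.   14.] [  17. -122.   23.] [  25. -113.   14.] [  29. -108.    8.] [  12. -121.   19.] [  12. -125.   13.]
```

```bash
python3 -m inch '[[[1,0,1.4,3,0.007],[1,0,1.4,7,0.007],[1,0,1.4,10,0.007],[1,0,1.4,12,0.007],[1,0,1.4,12,0.007]]]'
python3 -c "
from h import *
st(); goto([.543,.1024,.036],23.2)"
```

```text
clock: 2.45
position: [0.5435, 0.1027, 0.0527]
tcp_rot: [[0.919, 0.394, -0.001], [0.394, -0.919, 0.0], [-0.001, -0.001, -1.0]]
wrist_force: [0.8, 0.3, 0.0]
grip_width: 0.0872
2.45 [0.5435 0.1027 0.0527] [0.77 0.26 0.  ] [-0.01 -0.    0.03] 0.0872
[[0.9192, 0.3937, -0.0014], [0.3937, -0.9192, 0.0001], [-0.0013, -0.0006, -1.0]] [-27.9  30.6  16.7 114.6 -14.2  36.8  21.3]
shift cm [-0.06  0.    1.67]
turn rad -0.0
```

```bash
python3 -m inch '[[[1,0,0,1.2,0],[1,0,0,1.65,0],[0,0,0,1.65,0],[0,0,0,1.65,0],[0,0,0,1.65,0]]]' 3
python3 -m inch '[[[0,0,0,0,0],[0,0,0,0,0],[0,0,0,0,0]]]' 3
```

```text
clock: 3.08
position: [0.5441, 0.1017, 0.0369]
tcp_rot: [[0.92, 0.392, 0.0], [0.392, -0.92, 0.0], [0.0, -0.0, -1.0]]
wrist_force: [-1.5, -0.4, 1.7]
grip_width: 0.0649
clock: 3.45
position: [0.5435, 0.1015, 0.0367]
tcp_rot: [[0.92, 0.392, -0.001], [0.392, -0.92, -0.0], [-0.001, -0.0, -1.0]]
wrist_force: [-3.5, -0.5, 3.8]
grip_width: 0.0588
```

```bash
python3 -m inch '[[[0,0,0,0,0],[0,0,0,-1,0],[0,0,0,-3,0],[0,0,0,-5,0],[0,0,0,-8,0]]]' 3
python3 -m inch '[[[0,0,0,-2,0],[0,0,0,-2,0],[0,0,0,-2,0]]]' 3
python3 -c "
from h import *
st(); cap('wrist','w2.png'); cap('side','s2.png'); cap('top','t2.png')
import cv2
a=cv2.imread('pics/s2.png')[90:290,150:370]; cv2.imwrite('pics/s2z.png',cv2.resize(a,None,fx=3,fy=3,interpolation=3))"
```

```text
clock: 4.08
position: [0.5443, 0.1019, 0.1172]
tcp_rot: [[0.92, 0.392, 0.001], [0.392, -0.92, -0.0], [0.001, 0.0, -1.0]]
wrist_force: [0.8, -0.3, -0.8]
grip_width: 0.0579
clock: 4.45
position: [0.5438, 0.1018, 0.136]
tcp_rot: [[0.92, 0.392, -0.0], [0.392, -0.92, -0.0], [-0.0, -0.0, -1.0]]
wrist_force: [0.1, 0.4, -1.6]
grip_width: 0.0582
4.45 [0.5438 0.1018 0.136 ] [ 0.07  0.44 -1.6 ] [-0.08  0.06 -0.01] 0.0582
[[0.9198, 0.3924, -0.0004], [0.3924, -0.9198, -0.0001], [-0.0004, -0.0001, -1.0]] [-30.4  23.5  19.7 111.9 -10.7  46.4  18.4]
```

View pics/w2.png

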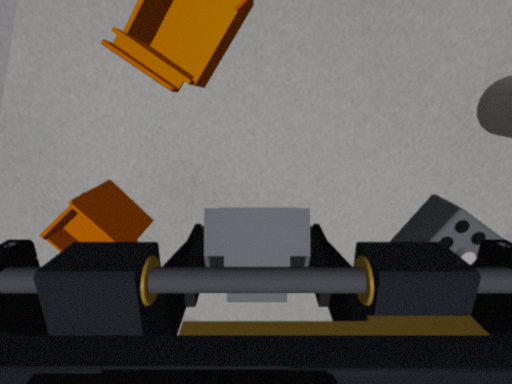

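View pics/s2z.png

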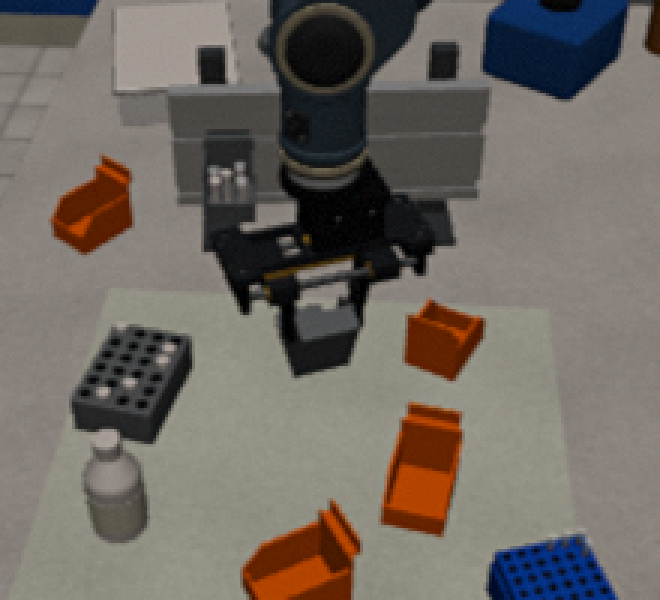

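The wrist/side views (bin front at about (257,235) in wrist) show the bin has swung front-up in the light grip. Measuring the tilt.

```bash
cat >> h.py <<'E'
def slab(c,half=0.02,dx=(-.12,.12),zr=(-.11,.045)):
    s=manip.read_state(); R=np.array(s['tcp_rot']); p=np.array(s['position'])+R[:,2]*.006
    B=pts(c).reshape(-1,3); B=B[c['depth'].ravel()>0]; q=(B-p); a=q@R[:,1]; y=q@R[:,0]; z=q[:,2]
    k=(abs(y)<half)&(a>dx[0])&(a<dx[1])&(z>zr[0])&(z<zr[1]); return a[k]*1e3,z[k]*1e3,y[k]*1e3
E
python3 - <<'E'
from h import *
im=np.zeros((480,720,3),np.uint8)+255
for f,col in [('w2',(0,0,255)),('s2',(255,0,0)),('t2',(0,150,0))]:
    c=dict(np.load(f'/tmp/{f}.png.npz')); a,z,y=slab(c,.02)
    print(f,len(a))
    for i,j in zip(a,z): cv2.circle(im,(int(360+3*i),int(150-3*j)),2,col,-1)
for g in range(-100,101,20):
    cv2.line(im,(360+3*g,0),(360+3*g,480),(220,220,220),1); cv2.line(im,(0,150-3*g),(720,150-3*g),(220,220,220),1)
cv2.circle(im,(360,150),5,(0,0,0),-1); cv2.imwrite('pics/p2.png',im)
E
```

```text
w2 4420
s2 281
t2 89
```

View pics/p2.png

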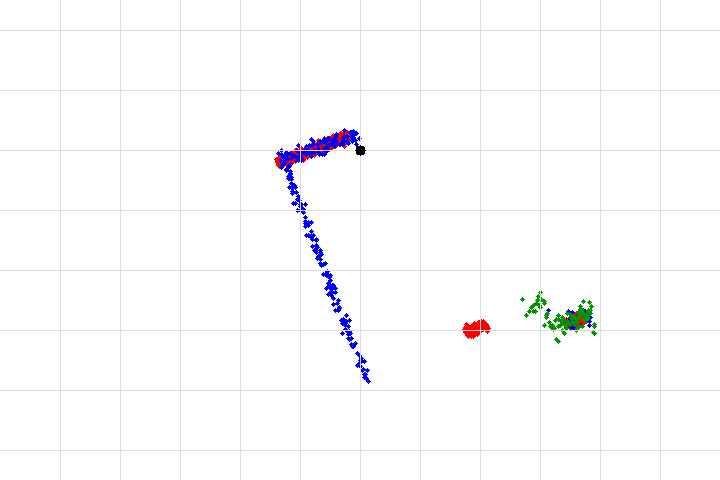

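Cross-section shows the bin hanging at about 69° front-up. It needs ~43°: I'll touch its rear bottom edge to the bench and drag it lightly forward, then tighten.

```bash
python3 -m inch '[[[0,0,0,2,0],[0,0,0,4,0],[0,0,-0.3,4.7,0],[0,0,-0.8,5,0],[0,0,-1.3,5.3,0]]]' 3
python3 -m inch '[[[0,0,-0.5,0.3,0],[0,0,-1,0.6,0],[0,0,-1.5,0.9,0],[0,0,-2,1.2,0],[0,0,-2.2,1.3,0]]]' 3
python3 - <<'E'
from h import *
st()
im=np.zeros((480,720,3),np.uint8)+255
c=cap('wrist','w3.png'); a,z,y=slab(c,.02)
k=(a<20)
for i,j in zip(a,z): cv2.circle(im,(int(360+3*i),int(150-3*j)),2,(0,0,255),-1)
for g in range(-100,101,20):
    cv2.line(im,(360+3*g,0),(360+3*g,480),(220,220,220),1); cv2.line(im,(0,150-3*g),(720,150-3*g),(220,220,220),1)
cv2.imwrite('pics/p3.png',im)
E
```

```text
clock: 5.22
position: [0.5392, 0.1142, 0.0839]
tcp_rot: [[0.92, 0.392, 0.001], [0.392, -0.92, 0.0], [0.001, -0.0, -1.0]]
wrist_force: [0.4, -0.1, -1.3]
grip_width: 0.0579
clock: 5.85
position: [0.5305, 0.1347, 0.0705]
tcp_rot: [[0.92, 0.393, 0.001], [0.393, -0.92, 0.0], [0.001, -0.0, -1.0]]
wrist_force: [0.0, 0.4, 4.2]
grip_width: 0.0584
5.85 [0.5305 0.1347 0.0705] [0.02 0.44 4.19] [ 0.16 -0.03  0.02] 0.0584
[[0.9196, 0.3929, 0.0007], [0.3929, -0.9196, 0.0005], [0.0008, -0.0002, -1.0]] [-32.2  28.6  17.5 115.1 -13.5  38.2  17.1]
```

View pics/p3.png

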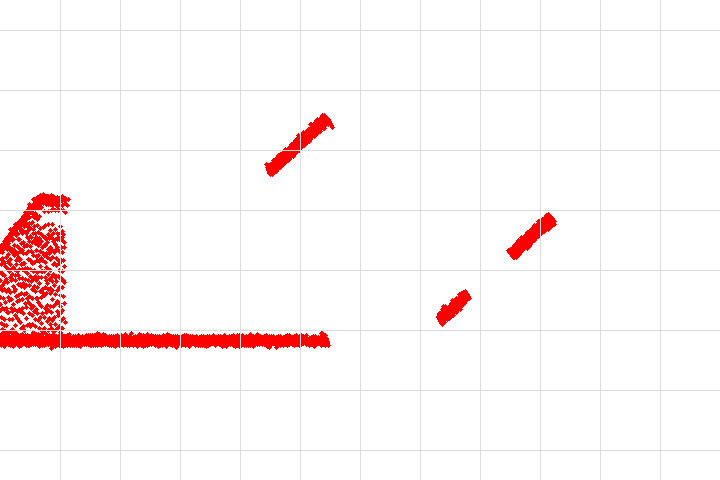

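```bash
python3 -m inch '[[[0,0,-0.3,0.2,0],[0,0,-0.7,0.45,0],[0,0,-0.8,0.5,0],[0,0,-0.8,0.5,0]]]' 3
python3 -m inch '[[[0,0,0,0,0],[0,0,0,0,0],[0,0,0,0,0],[0,0,0,-2,0],[0,0,0,-5,0]]]' 20
python3 -m inch '[[[0,0,0,-5,0],[0,0,0,-8,0],[0,0,0,-9,0],[0,0,0,-9,0]]]' 20
cat >> h.py <<'E'
def prof(name,fn,half=.02,**k):
    c=cap(name,fn+'.png'); a,z,y=slab(c,half,**k)
    im=np.zeros((480,720,3),np.uint8)+255
    for g in range(-100,101,20):
        cv2.line(im,(360+3*g,0),(360+3*g,480),(220,220,220),1); cv2.line(im,(0,150-3*g),(720,150-3*g),(220,220,220),1)
    for i,j in zip(a,z): cv2.circle(im,(int(360+3*i),int(150-3*j)),1,(0,0,255),-1)
    cv2.imwrite('pics/p'+fn+'.png',im)
    def ln(k,l):
        if k.sum()>10:
            v=np.array(cv2.fitLine(np.stack([a[k],z[k]],1).astype(np.float32),cv2.DIST_HUBER,0,.01,.01)).ravel(); ang=np.degrees(np.arctan2(abs(v[0]),abs(v[1])))
            i=a[k]+z[k]; o=np.argsort(i); print(l,k.sum(),'tilt',round(float(ang),1),'low',np.round([a[k][o[:20]].mean(),z[k][o[:20]].mean()],1),'top',np.round([a[k][o[-20:]].mean(),z[k][o[-20:]].mean()],1))
    ln((a<-2)&(a>-45)&(z>-15)&(z<25),'front'); ln((a>45)&(a<76)&(z>-42)&(z<45),'lip')
    return c,a,z,y
E
python3 -c "
from h import *
st(); prof('wrist','w4')"
```

```text
clock: 6.4
position: [0.5272, 0.1412, 0.0654]
tcp_rot: [[0.92, 0.392, -0.0], [0.392, -0.92, -0.0], [-0.0, 0.0, -1.0]]
wrist_force: [1.6, 1.0, 0.7]
grip_width: 0.058
clock: 7.02
position: [0.5255, 0.1405, 0.1148]
tcp_rot: [[0.92, 0.392, -0.004], [0.392, -0.92, -0.002], [-0.005, -0.0, -1.0]]
wrist_force: [0.6, 1.1, -1.4]
grip_width: 0.0576
clock: 7.52
position: [0.5266, 0.141, 0.2051]
tcp_rot: [[0.92, 0.392, -0.001], [0.392, -0.92, -0.0], [-0.001, -0.0, -1.0]]
wrist_force: [-0.8, 0.2, -1.5]
grip_width: 0.0579
7.525 [0.5266 0.141  0.2051] [-0.79  0.23 -1.46] [-0.03  0.08 -0.01] 0.0579
[[0.9199, 0.3921, -0.001], [0.3921, -0.9199, -0.0001], [-0.0009, -0.0003, -1.0]] [-36.8  17.8  21.5 109.4  -7.9  54.4  11.5]
front 3333 tilt 39.4 low [-30.6 -10.4] top [-14.2  10.7]
lip 1595 tilt 39.4 low [ 48.7 -31.6] top [ 59.3 -16.9]
```

View pics/pw4.png

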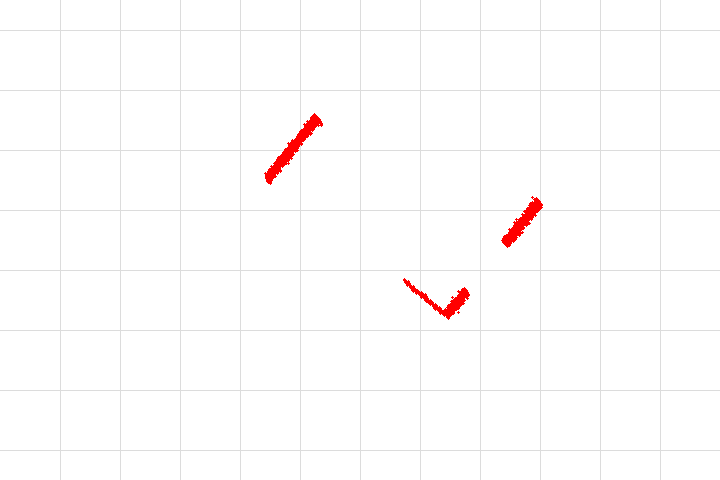

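Tilt 39.4° and held firmly. Bin clear of everything; moving in front of the panel and squaring to it.

```bash
python3 -c "
from h import *
st(); goto([.4972,-.0913,.160],6.37)"
```

```text
7.575 [0.5262 0.141  0.2043] [ 0.4  -0.19 -2.1 ] [-0.04  0.07  0.01] 0.0581
[[0.9199, 0.3922, -0.0024], [0.3922, -0.9199, -0.0008], [-0.0025, -0.0002, -1.0]] [-36.8  17.8  21.5 109.4  -7.9  54.4  11.5]
shift cm [-11.77  20.23   4.46]
turn rad 0.292
```

```bash
python3 -m inch '[[[0,-2,3.4,0,0.05],[0,-4,6.8,0,0.1],[0,-6,10.2,0,0.15],[0,-8,13.6,0,0.2],[0,-10,17,1,0.25]]]' 20
python3 -c "
from h import *
st(); goto([.4972,-.0913,.148],6.37)"
```

```text
clock: 8.2
position: [0.501, -0.0556, 0.1943]
tcp_rot: [[0.989, 0.151, -0.002], [0.151, -0.989, -0.0], [-0.002, -0.0, -1.0]]
wrist_force: [0.2, -0.2, -1.0]
grip_width: 0.0581
8.2 [ 0.501  -0.0556  0.1943] [ 0.19 -0.22 -0.96] [-0.05  0.03 -0.04] 0.0581
[[0.9886, 0.1509, -0.0017], [0.1509, -0.9886, -0.0002], [-0.0017, -0.0001, -1.0]] [-22.8  15.3  29.2 115.4  -9.4  51.6  20. ]
shift cm [-0.91  3.48  4.63]
turn rad 0.04
```

```bash
python3 -m inch '[[[0,-0.4,1.5,1.5,0.02],[0,-0.9,3,3,0.04],[0,-0.9,3.48,4.2,0.04],[0,-0.9,3.48,4.63,0.04],[0,-0.9,3.48,4.63,0.04]]]' 20
python3 - <<'E'
from h import *
st(); goto([.4972,-.0913,.148],6.37)
prof('wrist','w5',dx=(-.12,.16)); c,a,z,y=prof('top','t5',dx=(-.12,.16))
b=cv2.imread('pics/t5.png')[110:300,240:430]; cv2.imwrite('pics/t5z.png',cv2.resize(b,None,fx=3,fy=3,interpolation=3))
k=(a>60)&(a<100); o=np.argsort(a[k]); print(np.round(np.stack([a[k],z[k]],1)[o][::3],0).tolist())
E
```

```text
clock: 8.82
position: [0.4985, -0.0891, 0.1489]
tcp_rot: [[0.993, 0.114, -0.001], [0.114, -0.993, 0.0], [-0.001, -0.0, -1.0]]
wrist_force: [-0.2, 0.5, -1.0]
grip_width: 0.0579
8.825 [ 0.4985 -0.0891  0.1489] [-0.15  0.45 -1.03] [0.   0.03 0.01] 0.0579
[[0.9934, 0.1144, -0.0006], [0.1144, -0.9934, 0.0004], [-0.0005, -0.0005, -1.0]] [-18.2  19.4  29.  117.7 -12.9  46.   25. ]
shift cm [-0.15  0.2   0.09]
turn rad 0.003
front 3333 tilt 39.3 low [-31.1 -11.6] top [-14.6   9.5]
lip 1590 tilt 38.5 low [ 48.3 -32.8] top [ 58.8 -17.9]
front 66 tilt 26.6 low [-28.3  -8.9] top [-24.1  -1. ]
[]
```

View pics/t5z.png

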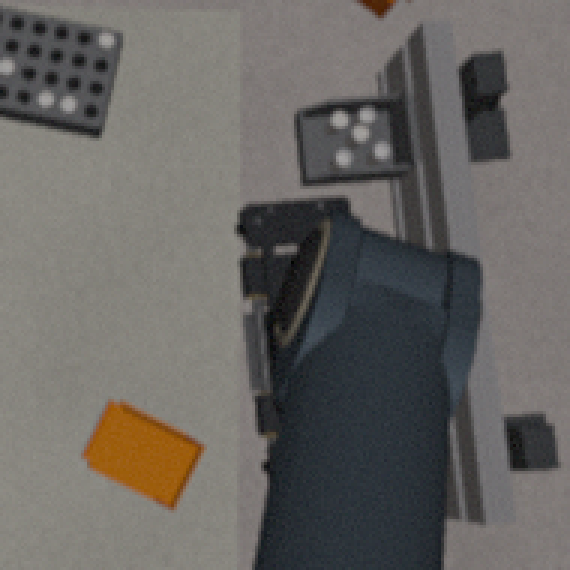

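View pics/pt5.png

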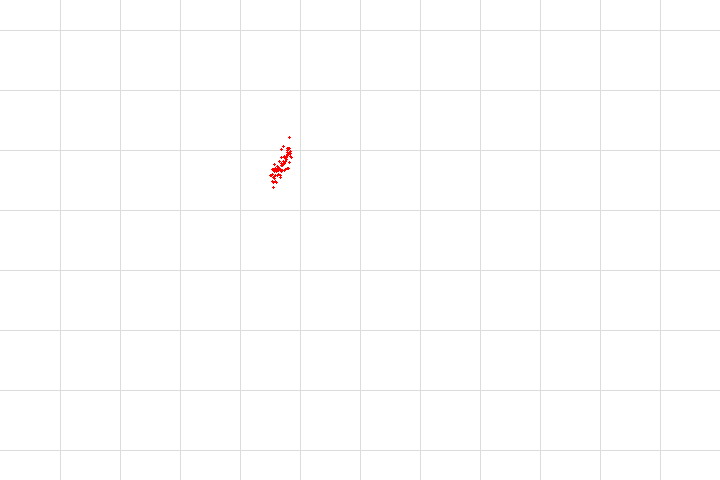

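Run:
```python
from h import *
t=np.radians(6.4); ey=np.array([np.cos(t),np.sin(t)]); ex=np.array([np.sin(t),-np.cos(t)])
o=np.array([.5096,-.2026])
for f in ['t5']:
    c=dict(np.load(f'/tmp/{f}.png.npz')); B=pts(c).reshape(-1,3); q=B[:,:2]-o; s=q@ex; y=q@ey
    for a in np.arange(-.14,.06,.01):
        k=(s>a)&(s<a+.01)&(abs(y)<.12)&(B[:,2]<1)&(B[:,2]>.21)
        if k.sum()>3: print(round(a,2),k.sum(),np.round(np.percentile(B[k,2],[0,50,100]),3),np.round([y[k].min(),y[k].max()],3))
c=cap('side','s5.png'); B=pts(c).reshape(-1,3); q=B[:,:2]-o; s=q@ex; y=q@ey
for a in np.arange(-.14,.10,.01):
        k=(s>a)&(s<a+.01)&(abs(y)<.12)&(B[:,2]<1)&(B[:,2]>.205)
        if k.sum()>3: print(round(a,2),k.sum(),np.round(np.percentile(B[k,2],[0,50,100]),3))
b=cv2.imread('pics/s5.png')[60:240,150:370]; cv2.imwrite('pics/s5z.png',cv2.resize(b,None,fx=3,fy=3,interpolation=3))
```

```text
-0.14 928 [0.21  0.519 0.599] [-0.119  0.1  ]
-0.13 690 [0.217 0.518 0.577] [-0.109  0.099]
-0.12 502 [0.216 0.506 0.554] [-0.09  0.1 ]
-0.11 377 [0.232 0.495 0.532] [-0.075  0.099]
-0.1 367 [0.234 0.496 0.51 ] [-0.055  0.1  ]
-0.09 263 [0.236 0.485 0.508] [-0.039  0.1  ]
-0.08 137 [0.235 0.476 0.497] [-0.014  0.099]
-0.07 40 [0.453 0.467 0.478] [-0.012  0.029]
0.02 106 [0.211 0.23  0.235] [-0.095 -0.066]
0.03 71 [0.223 0.231 0.236] [-0.094 -0.065]
0.04 27 [0.228 0.231 0.235] [-0.094 -0.066]
-0.14 880 [0.209 0.266 0.545]
-0.13 164 [0.206 0.308 0.526]
-0.12 75 [0.206 0.239 0.509]
-0.11 51 [0.233 0.238 0.402]
-0.1 119 [0.217 0.237 0.303]
-0.09 69 [0.212 0.237 0.49 ]
-0.08 23 [0.236 0.238 0.482]
0.01 7 [0.211 0.219 0.23 ]
0.02 58 [0.205 0.221 0.232]
0.03 15 [0.228 0.231 0.234]
```

View pics/s5z.png

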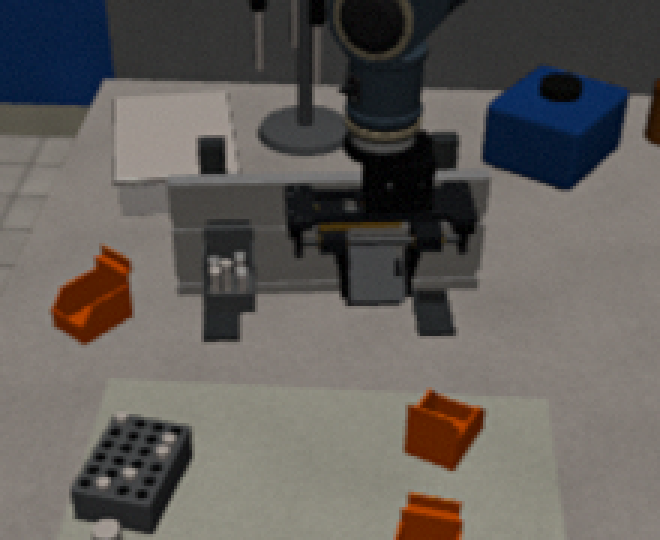

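Side view: bin tipped at (375,270) before the panel, left of the hung bin; arm is well above the panel. Approaching to put the lip in front of the opening.

```bash
python3 -m inch '[[[0,-0.05,1,-0.15,0],[0,-0.05,2,-0.15,0],[0,-0.05,2.5,-0.15,0],[0,-0.05,2.7,-0.15,0],[0,-0.05,2.7,-0.15,0]]]' 40
cat >> h.py <<'E'
def pan(th=39.4,ledge=.134):
    s=manip.read_state(); R=np.array(s['tcp_rot']); p=np.array(s['position'])+R[:,2]*.006
    t=np.radians(6.4); ey=np.array([np.cos(t),np.sin(t)]); ex=np.array([np.sin(t),-np.cos(t)]); q=p[:2]-[.5096,-.2026]
    G=np.array([q@ex,p[2]-ledge])*1e3; a=np.radians(th); M=np.array([[np.cos(a),np.sin(a)],[-np.sin(a),np.cos(a)]])
    N=G+M@[60.8,32.7]; T=N+M@[7.5,16.5]; n=np.array([-np.cos(a),np.sin(a)])
    print('t',s['clock'],'G',np.round(G,1),'y',round((q@ey)*1e3-50,1),'N',np.round(N,1),'tip',np.round(T,1),'n',round(float(n@N),1),'F in/up/along',np.round([s['wrist_force'][:2]@ex,s['wrist_force'][2],s['wrist_force'][:2]@ey],2),'M',np.round(s['ft_torque'][:2]@ey,3),'ang',np.round(np.degrees(np.arctan2(R[1,0],R[0,0])),2),'w',round(s['grip_width'],4))
E
python3 -c "
from h import *
pan()"
python3 -m inch '[[[0,0,0,0,0],[0,0,0,0,0]]]' 40 >/dev/null
python3 -c "
from h import *
pan();prof('wrist','w6',dx=(-.12,.16))"
```

```text
clock: 9.6
position: [0.5007, -0.1171, 0.1507]
tcp_rot: [[0.994, 0.113, -0.0], [0.113, -0.994, 0.0], [-0.0, -0.0, -1.0]]
wrist_force: [-0.5, -0.7, -1.8]
grip_width: 0.058
t 9.6 G [-86.   10.7] y -49.3 N [-18.2  -2.6] tip [-2.   5.4] n 12.4 F in/up/along [ 0.6  -1.77 -0.54] M -0.007 ang 6.46 w 0.058
t 9.85 G [-86.3  10.7] y -49.2 N [-18.6  -2.6] tip [-2.3  5.4] n 12.7 F in/up/along [-0.45 -1.93 -0.4 ] M -0.022 ang 6.5 w 0.0581
front 3334 tilt 39.3 low [-30.9 -11.2] top [-14.4   9.8]
lip 1600 tilt 39.1 low [ 48.4 -32.4] top [ 59.  -17.6]
```

```bash
python3 -m inch '[[[0,0,0.2,-0.1,0],[0,0,0.4,-0.17,0],[0,0,0.4,-0.17,0]]]' 40
python3 -c "
from h import *
pan()"
python3 -m inch '[[[0,0,0.2,-0.24,0],[0,0,0.3,-0.36,0],[0,0,0.3,-0.36,0]]]' 40
python3 -c "
from h import *
pan()"
```

```text
clock: 10.28
position: [0.5013, -0.1213, 0.1526]
tcp_rot: [[0.994, 0.112, 0.0], [0.112, -0.994, -0.0], [0.0, 0.0, -1.0]]
wrist_force: [-0.1, 0.4, 0.2]
grip_width: 0.0578
t 10.275 G [-81.8  12.6] y -49.1 N [-14.   -0.7] tip [2.2 7.2] n 10.4 F in/up/along [-0.44  0.2  -0.01] M -0.03 ang 6.45 w 0.0578
clock: 10.65
position: [0.5017, -0.1241, 0.1562]
tcp_rot: [[0.994, 0.113, 0.0], [0.113, -0.994, 0.0], [0.0, -0.0, -1.0]]
wrist_force: [-0.3, -0.0, -1.1]
grip_width: 0.0574
t 10.65 G [-78.9  16.2] y -49.1 N [-11.1   2.9] tip [ 5.1 10.9] n 10.5 F in/up/along [-0.   -1.09 -0.27] M -0.035 ang 6.46 w 0.0574
```

```bash
for k in 1; do python3 -m inch '[[[0,0,0,0.1,0],[0,0,0,0.2,0],[0,0,0,0.2,0]]]' 40 >/dev/null; python3 -c "
from h import *
pan()"; done
python3 -m inch '[[[0,0,0,0.1,0],[0,0,0,0.1,0]]]' 40 >/dev/null; python3 -c "
from h import *
pan()"
python3 -m inch '[[[0,0,0,0.1,0],[0,0,0,0.1,0]]]' 40 >/dev/null; python3 -c "
from h import *
pan()"
```

```text
t 11.025 G [-79.2  14.2] y -49.1 N [-11.5   0.9] tip [4.8 8.8] n 9.4 F in/up/along [-0.55  1.42 -0.24] M -0.008 ang 6.48 w 0.0577
t 11.275 G [-79.2  13.5] y -49.0 N [-11.5   0.1] tip [4.8 8.1] n 9.0 F in/up/along [-2.13  3.79 -1.67] M 0.006 ang 6.48 w 0.0574
t 11.525 G [-79.3  12.5] y -48.9 N [-11.6  -0.8] tip [4.7 7.2] n 8.4 F in/up/along [-1.95  4.33 -1.39] M 0.005 ang 6.49 w 0.0579
```

Contact felt with the ledge within about 0.5 mm of prediction. Back off and feed in.

```bash
python3 -m inch '[[[0,0,0.1,-0.2,0],[0,0,0.3,-0.65,0],[0,0,0.3,-0.65,0]]]' 40 >/dev/null; python3 -c "
from h import *
pan();prof('wrist','w7',dx=(-.12,.16))"
```

```text
t 11.9 G [-75.2  18.8] y -49.1 N [-7.5  5.5] tip [ 8.8 13.5] n 9.3 F in/up/along [-0.59 -1.69  0.17] M -0.115 ang 6.43 w 0.0579
front 3338 tilt 38.5 low [-30.5 -11.4] top [-13.8   9.4]
lip 1603 tilt 37.9 low [ 48.7 -32.1] top [ 58.9 -16.9]
```

```bash
python3 -m inch '[[[0,0,0.1,-0.2,0],[0,0,0.2,-0.25,0],[0,0,0.35,-0.25,0],[0,0,0.45,-0.22,0],[0,0,0.45,-0.22,0]]]' 40 >/dev/null; python3 -c "
from h import *
pan(38.6)"
python3 -m inch '[[[0,0,0.1,0.15,0],[0,0,0.2,0.3,0],[0,0,0.2,0.3,0]]]' 40 >/dev/null; python3 -c "
from h import *
pan(38.6)"
```

```text
t 12.575 G [-71.4  20.7] y -49.2 N [-3.5  8.3] tip [12.6 16.5] n 7.9 F in/up/along [ 0.42 -1.66  0.12] M -0.052 ang 6.47 w 0.0576
t 12.95 G [-69.5  17.6] y -49.3 N [-1.5  5.2] tip [14.6 13.4] n 4.5 F in/up/along [ 0.53 -0.85  0.16] M -0.044 ang 6.46 w 0.0577
```

```bash
python3 -m inch '[[[0,0,0.05,0.2,0],[0,0,0.09,0.4,0],[0,0,0.09,0.45,0],[0,0,0.09,0.45,0]]]' 12 >/dev/null; python3 -c "
from h import *
pan(38.6)"
python3 -m inch '[[[0,0,-0.02,0.3,0],[0,0,-0.05,0.6,0],[0,0,-0.05,1,0],[0,0,-0.05,1,0]]]' 12 >/dev/null; python3 -c "
from h import *
pan(30);prof('wrist','w8',dx=(-.12,.16))"
```

```text
t 13.45 G [-68.3  13.5] y -48.9 N [-0.4  1.1] tip [15.7  9.3] n 1.0 F in/up/along [1.25 1.15 1.02] M -0.306 ang 6.47 w 0.0578
t 13.95 G [-68.8   3. ] y -49.1 N [0.2 0.9] tip [15.  11.5] n 0.3 F in/up/along [ 1.27 -0.04  0.39] M -0.603 ang 6.47 w 0.0575
front 2867 tilt 29.7 low [-29.6 -14.7] top [-15.5   6.6]
lip 1622 tilt 28.7 low [ 47.9 -31.5] top [ 55.9 -14. ]
```

```bash
python3 -m inch '[[[0,0,0,0.4,0],[0,0,0,0.8,0],[0,0,0,1.2,0],[0,0,0,1.2,0]]]' 12 >/dev/null; python3 -c "
from h import *
pan(20)"
python3 -m inch '[[[0,0,0.1,0.4,0],[0,0,0.18,0.8,0],[0,0,0.25,1.15,0],[0,0,0.25,1.15,0]]]' 12 >/dev/null; python3 -c "
from h import *
pan(10);prof('wrist','w9',dx=(-.12,.16))"
```

```text
t 14.5 G [-68.4  -8.9] y -49.1 N [-0.1  1. ] tip [12.6 13.9] n 0.4 F in/up/along [4.43 1.64 0.98] M -1.108 ang 6.44 w 0.0575
t 15.0 G [-66.4 -20.5] y -49.2 N [-0.8  1.1] tip [ 9.4 16.1] n 1.0 F in/up/along [ 4.29  3.13 -0.6 ] M -1.076 ang 6.45 w 0.058
front 1504 tilt 12.5 low [-22.4 -14.7] top [-17.1   1.9]
lip 1621 tilt 9.7 low [ 50.8 -35.3] top [ 53.9 -11.7]
```

View pics/pw9.png

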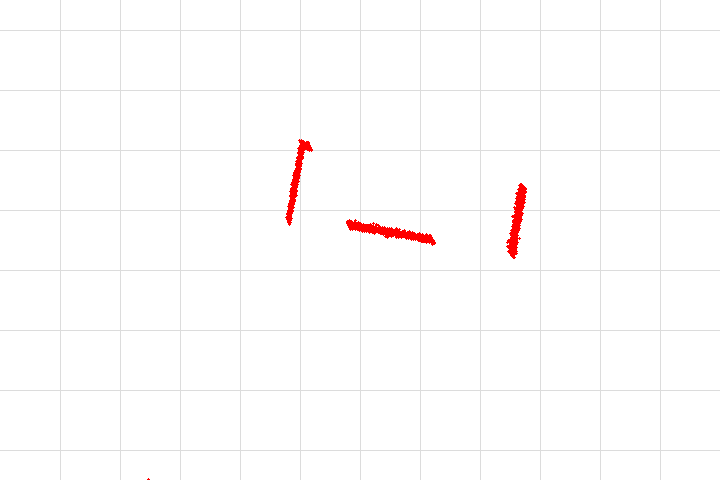

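```bash
python3 -m inch '[[[0,0,0.15,0.2,0],[0,0,0.25,0.4,0],[0,0,0.35,0.6,0],[0,0,0.35,0.6,0]]]' 12 >/dev/null; python3 -c "
from h import *
pan(5)"
python3 -m inch '[[[0,0,0.1,0.2,0],[0,0,0.18,0.35,0],[0,0,0.23,0.48,0],[0,0,0.23,0.48,0]]]' 12 >/dev/null; python3 -c "
from h import *
pan(0);prof('wrist','w10',dx=(-.12,.16))"
```

```text
t 15.55 G [-64.  -26.7] y -49.3 N [-0.5  0.6] tip [ 8.4 16.4] n 0.6 F in/up/along [0.08 0.81 0.31] M -0.182 ang 6.51 w 0.0579
t 16.05 G [-61.1 -31.3] y -49.4 N [-0.3  1.4] tip [ 7.2 17.9] n 0.3 F in/up/along [-0.07  0.72 -0.34] M -0.096 ang 6.48 w 0.0576
front 1016 tilt 3.3 low [-21.  -14.6] top [-18.8  -0.3]
lip 1480 tilt 15.6 low [ 45.3 -26.3] top [ 53.6 -11.6]
```

View pics/pw10.png

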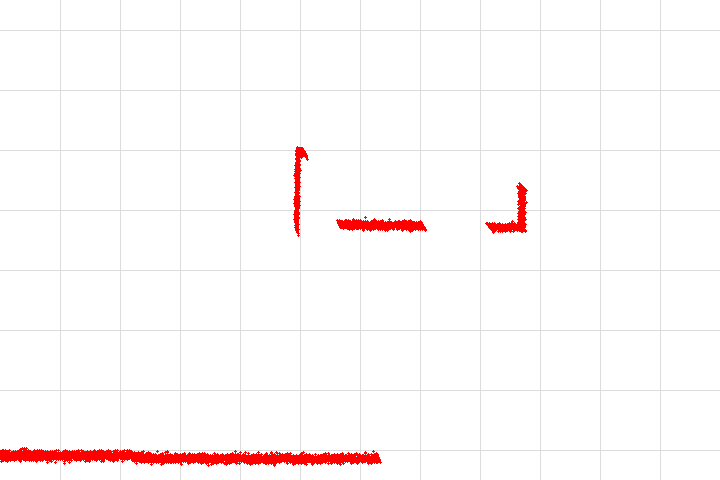

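```bash
python3 -m inch '[[[0,0,0.05,0.07,0],[0,0,0.1,0.15,0],[0,0,0.1,0.15,0],[0,0,0.1,0.15,0]]]' 8 >/dev/null
cat > fl.py <<'E'
from h import *
import sys
pan(0); c,a,z,y=prof('wrist',sys.argv[1],dx=(-.12,.16))
k=(a>-12)&(a<56)&(z<-20)&(z>-32); p=np.polyfit(a[k],z[k],1); print('floor slope rad',-p[0],p[1])
k=(a<-17)&(a>-30)&(z<-3)&(z>-24); p=np.polyfit(z[k],a[k],1); print('front slope',p)
E
python3 fl.py w11
```

```text
t 16.6 G [-59.7 -32.7] y -49.3 N [1.1 0. ] tip [ 8.6 16.5] n -1.1 F in/up/along [-0.66 -0.06 -0.1 ] M -0.045 ang 6.46 w 0.0579
front 932 tilt 1.4 low [-20.8 -14.6] top [-19.   -0.8]
lip 1430 tilt 21.7 low [ 45.5 -25.3] top [ 53.9 -11.8]
floor slope rad -0.01741031659954678 -25.036936025508698
front slope [-3.13836428e-03 -2.06912416e+01]
```

Back is flat with almost no residual force. Releasing.

```bash
python3 -m inch '[[[0,0,0,0,0],[0,0,0,0,0],[0.7,0,0,0,0],[0.75,0,0,0,0],[0.8,0,0,0,0]]]' 3; python3 -m inch '[[[0.9,0,0,0,0],[1,0,0,0,0],[1,0,0,0,0]]]' 3;  python3 fl.py w12
```

```text
clock: 17.27
position: [0.5039, -0.1431, 0.1076]
tcp_rot: [[0.994, 0.113, 0.0], [0.113, -0.994, 0.0], [0.0, 0.0, -1.0]]
wrist_force: [-0.5, 0.1, -0.5]
grip_width: 0.0673
clock: 17.65
position: [0.5038, -0.1431, 0.1075]
tcp_rot: [[0.994, 0.113, -0.0], [0.113, -0.994, 0.0], [0.0, -0.0, -1.0]]
wrist_force: [-0.1, -0.9, -0.2]
grip_width: 0.0849
t 17.65 G [-59.8 -32.5] y -49.1 N [1.  0.2] tip [ 8.5 16.7] n -1.0 F in/up/along [ 0.89 -0.21 -0.22] M -0.078 ang 6.47 w 0.0849
front 858 tilt 2.0 low [-20.  -14.8] top [-18.3  -2.2]
lip 1514 tilt 18.5 low [ 45.6 -25.7] top [54.7 -1.7]
floor slope rad -0.03341407035518306 -26.063195414594116
front slope [ 1.39365627e-02 -1.96681020e+01]
```

View pics/w12.png

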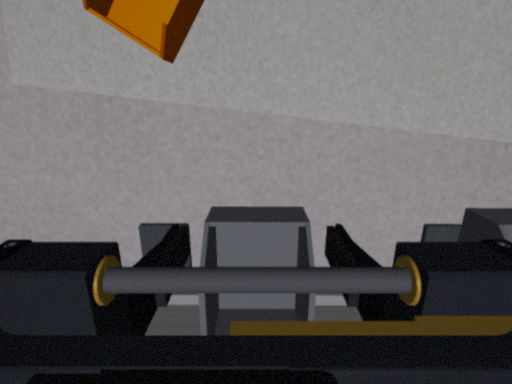

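Wrist view: bin hangs freely between the open fingers (u 200–313, fingers clear at 188/330). Withdrawing straight up, then checking.

```bash
python3 -m inch '[[[1,0,0,-1,0],[1,0,0,-3,0],[1,0,0,-6,0],[1,0,0,-11,0],[1,0,0,-16,0]]]'; python3 -m inch '[[[1,0,-5,0,0],[1,0,-10,-2,0],[1,0,-16,-4,0],[1,0,-22,-6,0],[1,0,-26,-6,0]]]'
python3 - <<'E'
from h import *
c=cap('side','s13.png'); d=cap('top','t13.png'); w=cap('wrist','w13.png')
b=cv2.imread('pics/s13.png')[90:240,150:330]; cv2.imwrite('pics/s13z.png',cv2.resize(b,None,fx=4,fy=4,interpolation=3))
b=cv2.imread('pics/t13.png')[110:300,240:430]; cv2.imwrite('pics/t13z.png',cv2.resize(b,None,fx=3,fy=3,interpolation=3))
t=np.radians(6.4); ey=np.array([np.cos(t),np.sin(t)]); ex=np.array([np.sin(t),-np.cos(t)])
for n,c in (('side',c),('top',d),('wrist',w)):
    B=pts(c).reshape(-1,3); B=B[c['depth'].ravel()>0]; q=B[:,:2]-[.5096,-.2026]; s=q@ex*1e3; y=q@ey*1e3-50; z=B[:,2]*1e3
    for name,lo,hi in (('ours',-79,-20),('fixed',86,144)):
        k=(y>lo-12)&(y<hi+12)&(s>-95)&(s<-4)&(z>60)&(z<150)
        if k.sum()<20: print(n,name,k.sum()); continue
        print(n,name,k.sum(),'s',np.round(np.percentile(s[k],[1,5,95,99]),1),'y',np.round(np.percentile(y[k],[1,99]),1),'z',np.round(np.percentile(z[k],[1,99]),1))
        m=k&(abs(y-(lo+hi)/2)<22)
        f=m&(s<-72)&(z<100); 
        if f.sum()>10: p=np.polyfit(z[f],s[f],1); py=np.polyfit(y[f],s[f],1); print('  front: tilt',round(p[0],3),'yaw',round(py[0],3),'s',round(s[f].mean(),1),'z',z[f].min().round(1),z[f].max().round(1),f.sum())
        g=m&(s>-68)&(s<-8)&(z<92)
        if g.sum()>10: p=np.polyfit(s[g],z[g],1); print('  floor: slope',round(p[0],3),'z',round(z[g].mean(),1),g.sum())
E
```

```text
clock: 18.32
position: [0.5035, -0.1432, 0.2695]
tcp_rot: [[0.994, 0.112, 0.0], [0.112, -0.994, -0.0], [0.0, 0.0, -1.0]]
wrist_force: [0.7, 0.5, -1.0]
grip_width: 0.0871
clock: 18.95
position: [0.4745, 0.1181, 0.3299]
tcp_rot: [[0.993, 0.115, 0.004], [0.115, -0.993, 0.002], [0.004, -0.002, -1.0]]
wrist_force: [-0.1, -0.2, 0.3]
grip_width: 0.0869
side ours 316 s [-81.5 -80.3  -4.9  -4.2] y [-75.7 -18. ] z [ 74.6 139.8]
  front: tilt -0.05 yaw -0.035 s -77.8 z 72.9 99.6 80
  floor: slope 0.008 z 77.3 77
side fixed 369 s [-80.8 -79.5  -4.7  -4.1] y [ 83.6 141.9] z [ 76.  135.7]
  front: tilt 0.047 yaw -0.002 s -77.1 z 76.4 99.8 71
  floor: slope -0.266 z 82.0 37
top ours 905 s [-78.5 -77.7  -4.6  -4.1] y [-74.4 -16.4] z [ 73.3 137.7]
  front: tilt 0.013 yaw 0.006 s -77.8 z 72.9 100.0 44
  floor: slope 0.017 z 77.7 466
top fixed 897 s [-78.2 -77.4  -7.6  -4.4] y [ 85.5 144.1] z [ 74.8 126. ]
  front: tilt 0.04 yaw -0.011 s -77.8 z 78.3 99.5 38
  floor: slope -0.011 z 79.3 284
wrist ours 361 s [-81.5 -81.1 -79.1 -78.9] y [-77.4 -20.6] z [72.9 95.3]
  front: tilt -0.025 yaw 0.005 s -80.1 z 72.3 96.1 272
wrist fixed 227 s [-81.2 -80.7 -76.3 -68.8] y [ 82.  122.7] z [73.7 92.5]
  front: tilt -0.014 yaw -0.001 s -79.5 z 75.2 93.0 151
```

View pics/s13z.png

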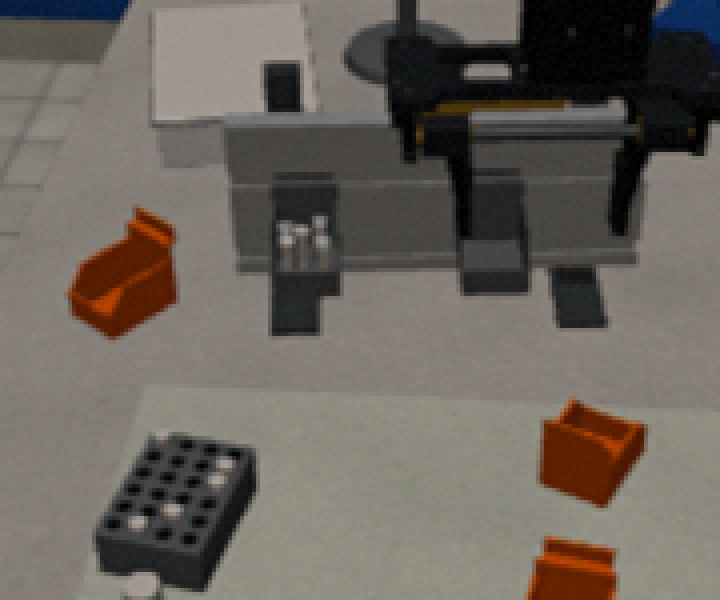

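View pics/t13z.png

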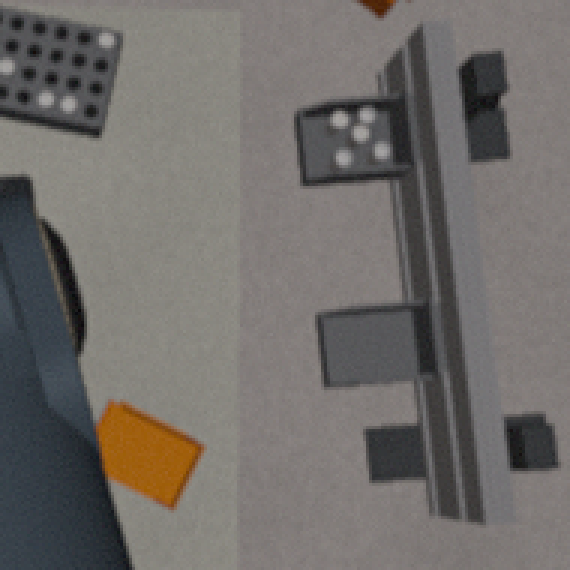

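Run:
```python
from h import *
# bias: same slope on bench around, and yaw from side rims
d=dict(np.load('/tmp/t13.png.npz')); B=pts(d).reshape(-1,3); g=d['pixels'].reshape(-1,3).astype(int)
t=np.radians(6.4); ey=np.array([np.cos(t),np.sin(t)]); ex=np.array([np.sin(t),-np.cos(t)])
q=B[:,:2]-[.5096,-.2026]; s=q@ex*1e3; y=q@ey*1e3-50; z=B[:,2]*1e3
k=(s>-120)&(s<-5)&(y>-10)&(y<75)&(abs(z)<8); p=cv2.fitLine(np.stack([s[k],z[k]],1).astype(np.float32),cv2.DIST_HUBER,0,.01,.01).ravel(); print('bench slope',p[1]/p[0])
k=(s>-66)&(s<-14)&(abs(y+46)<20)&(z<82)&(z>70); p=cv2.fitLine(np.stack([s[k],z[k]],1).astype(np.float32),cv2.DIST_HUBER,0,.01,.01).ravel(); print('bin floor slope',p[1]/p[0],k.sum())
for lo,hi in((-78,-70),(-22,-14)):
    k=(y>lo)&(y<hi)&(s>-60)&(s<-6)&(z>100)&(z<130)
    if k.sum()>10: p=np.polyfit(s[k],y[k],1);print('wall yaw',p[0],k.sum())
for n in('top','side'):
    a=np.load(f'/tmp/{n}0.png.npz');b=np.load(f'/tmp/{n}13.png.npz' if 0 else f'/tmp/{n[0]}13.png.npz')
    P=pts(a);Q=pts(b)
    for nm,(u,v) in ({'bottle':(188,130),'rack':(255,133),'tip':(143,296)} if n=='top' else {'bottle':(188,252),'rack':(195,217),'tip':(338,297)}).items():
        print(n,nm,np.round((np.median(Q[v-4:v+5,u-4:u+5].reshape(-1,3),0)-np.median(P[v-4:v+5,u-4:u+5].reshape(-1,3),0))*1e3,1))
```

```text
bench slope 0.0061757932
bin floor slope 0.020258762 376
wall yaw 0.0010190032616767648 35
wall yaw -0.0031146817900092913 53
top bottle [ 0.4 -0.1  1.6]
top rack [-0.5 -0.1  1.3]
top tip [-0.1  0.1 -0. ]
side bottle [-0.2  0.3  0.3]
side rack [-0.2  0.6  0. ]
side tip [ 0.  -0.2  0. ]
```

```bash
python3 -c "
from h import *
print(manip.job_done()); st()"
```

```text
the job is handed in; nothing more can be done
None
the job is handed in; nothing more can be done
```

The bin is hung in the free length of the upper groove, about 47 mm from mid-length towards -y. It was released and handed in at about 19 s; `job_done` gave no verdict.

**How it went:** The moves cannot tilt the tool, so I gripped the bin lightly ahead of its centre of mass and let it swing front-up as I lifted it. I set the tilt to about 39° against the bench and tightened the grip. I touched the ledge at about 5 N; it lay within about 1 mm of the height seen in the images. I then fed the lip in and swung the bin down in steps, with forces of about 5 N at most. I let go with almost no force on it.

**Last checks, after backing the gripper clear:**
- **Back and position:** the bin's front stands 77.8 mm out from the slats, the same as the fixed bin (78 mm expected), so the back is flat. The floor of the bin is at the height expected for the neck resting on the ledge.
- **Tilt:** about 0.014 rad after allowing for camera bias, against a limit of 0.04.
- **Squareness:** about 0.005 rad from the top view, against a limit of 0.05.
- **Other objects:** the bottle, rack and tip box show shifts under 2 mm, which is measurement noise.

**Disagreements:** the side view gave noisier front-face angles than the top view: -0.05 rad tilt and -0.035 rad yaw. It was just as far off on the fixed bin (0.047 rad tilt), so I trusted the top view. The lip's final seat in the groove was not seen directly; I inferred it from the bin's position and from the bin staying up after release.

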